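# Chuck a mounted grinding stone in an upright die grinder

## Task

Take the mounted stone with the orange cylindrical head out of the wooden rack, push its shank down into the collet of the upright grinder until it is fully home on the stop inside, gently, and only then turn the brass collet nut clockwise (seen from above) until it comes up solid and the collet grips the shank tight, without wrenching the grinder round in its clamp. Leave the stone standing in the collet, let go of everything, and do not disturb the other two points, the tin or the knife.

Things in the scene. Friction and masses are not known exactly. Their poses are not given: they have to be found in the camera images.
- stone_head (a point): Centre of the orange cylindrical head (24 mm across, 14 mm tall) of the mounted stone to be chucked, 40 g. z: its axis, up, from shank to head. It stands loose in one of the rack's holes, leaning 2 degrees at most, the head's underside 16 mm above the rack. Hold it by the head: once home, that underside stands 12 to 20 mm above the nut, so keep fingertips under 10 mm below it.
- shank_tip (a point): Round lower end of that stone's steel shank, on its axis, 57 mm below the head's centre. The shank is 8 mm across and runs 50 mm straight down from the head's underside; it goes into the collet. z: the axis, up.
- stone: The same orange mounted stone as a whole; its origin is the lower end of the shank, z points up to the head.
- rack: Fixed wooden block, 60 (its x) by 170 (its y) by 40 mm tall, origin at the centre of its underside; three holes 9.5 mm wide, 34 mm deep, in a row along its y at -56, 0 and +56 mm, each holding a mounted point (which stands where varies). Best room for a grip: fingers closing along the rack's x.
- mouth (a point): Centre of the collet's mouth, level with the nut's top face, 130 mm above the bench; z: the collet's axis, straight up. A steel cone, 15 mm wide here, leads into a 9 mm bore. From 7 to 14 mm below this point three spring balls drag on a shank pushed through, with 3 to 10 N, so it does not drop in by itself.
- nut_mid (a point): Centre of the brass collet nut, 10 mm below the mouth, on its axis: a twelve-sided knurled ring, 38 mm across, 20 mm tall, to be gripped across at any yaw. Below it a 26 mm wide neck leaves room for fingertips down to 42 mm below this point. Clockwise from above tightens. It needs about 0.25 N m to turn at all, and stays where it is left.
- clamp: Fixed green bench clamp that holds the grinder upright (base plate 110 by 100 mm, 12 mm thick; block 50 mm wide up to 62 mm height on its +x side); origin on the bench under the collet's axis, z up; yaw varies. The grinder's round body, 44 mm wide, reaches 78 mm above the bench.
- spindle (a joint): Twist of the whole grinder in its rubber-lined clamp, rad, 0 at rest, growing clockwise from above. It springs back, at 12 N m per rad, so it shows the torque on the nut: 0.01 to 0.02 while the nut turns freely. It must stay below 0.15 (1.8 N m) either way.
- bore (a point): Point on the collet's axis deep in the bore, 35 mm below the mouth. A solid stop fills the bore somewhere from 30 to 38 mm below the mouth; where is not known and must be found by feel: the push rises sharply when the shank's end meets it. Over 25 N on it does harm.
- jaws (a point): Point on the collet's axis, 20 mm below the mouth, amid three hidden jaws that the nut draws in onto the shank. How far open they start is unknown: they meet the shank after 0.2 to 1.5 rad of turning the nut; 0.9 rad further the nut comes up solid on its shoulder. Over that 0.9 rad the torque climbs by about 0.2 N m, then sharply. Tight is at the shoulder or within 0.15 rad of it.
- ball_head (a point): Centre of the white ball head (22 mm) of another mounted point in the rack, to be left alone.
- cone_head (a point): Near the middle of the grey cone head (24 mm wide, 20 mm tall, underside 8 mm lower than this point) of a third mounted point in the rack, to be left alone.
- tin_mid (a point): Centre of a plain steel tin, 60 mm across, 55 mm tall, standing loose on the bench; to be left alone.
- knife_mid (a point): On the long axis of a knife lying loose on the bench, 9 mm up: wooden handle and steel blade, 260 mm long along its x (from -135 to +125), 30 mm wide, 18 mm tall; to be left alone.
Not all that is in view belongs to the job. Of the things shaped like the stone, the orange one is meant.

How it is judged:
By the outcome, as a careful person would: the job done as asked, in the order asked, and still so for the second after the job is handed in, with the robot touching nothing.
It also fails if it takes over 72 s, if anything falls off the work surface, if the arm or the gripper's body presses on something with over 40 N, if the wrist force passes 120 N, or if a joint passes its speed limit or range.

## Robot

A 6-joint arm with a two-finger parallel gripper is mounted at the origin on the work surface. World frame = base frame: x ahead of the robot, y to its left, z up, the work surface at z = 0. Lengths are in mm, angles in rad, forces in N, time in s.
With the tool pointing down it reaches from about 400 to 925 mm from the base axis. Payload 12.5 kg.
Tool frame: the origin (TCP) lies at the very end of the fingers, on their centre line; the grasp point (between the pads) lies 19 mm behind it; z points along the fingers, y is the line along which they close (so a half turn about z gives the same grasp; the last joint's range is limited). The gripper opens to 95 mm and grips with 3 to 60 N. Pads are 20 mm wide; open, the fingers measure 119 mm over their backs; the gripper's body (75 mm by 180 mm) begins 59 mm behind the grasp point.
Start: joints at [-1.258, 0.491, 1.559, -0, 1.092, -0.106], TCP at [254.189, -570.994, 214.661] pointing down, gripper open.
Joint ranges: [-3.1, 3.1], [-0.84, 2.19], [0.05, 2.79], [-1.13, 4.28], [0.06, 2.93], [-2.69, 2.69]. Speed limits (rad/s): [2.22, 2.22, 2.79, 3.14, 3.14, 3.14].

## Interface

Orientations are given as [roll, pitch, yaw] about the fixed x, y, z axes, in that order (R = Rz(yaw) Ry(pitch) Rx(roll)).
In Python, from cell import state, imaging, env, spot_in, mark_of gives the robot as it stands. The module is installed in compiled form; this text tells all that it offers.
- The arm moves only by the tool step_arm, never from a script. Its argument "increments" is a list of rows, each an object with "slide": the shift along the tool's x, y, z in m, a list of three; "roll": the turn about the tool's z in rad. A call has 1 to 5 rows; each row is the pose to reach, as a shift and turn from the pose commanded when the call began, along the tool's axes at that moment; what a row does not reach only later rows make up. A row lasts 1/8 s, in which the tool goes at most 62.5 mm and 10.7 degrees, less where a joint would pass 70% of its speed; a pose out of reach is approached as far as the arm can. A call with a gripper value outside its range is refused whole. "fingers" is the opening, from 0 (shut) to 1 (fully open), set as the call begins (left out, the last holds). The fingers move at their own pace and stop on an object; the grip force is fixed at half the most. Time passes only in rows, so rows that repeat a pose let the fingers close. It gives the time, the measured TCP pose, the force, the opening and the grip force at its end, in the units of the state.
- state(): the state, without advancing time (a new reading comes with each control period).
- imaging.read_camera(name): name is "scene" or "top"; returns a dict with "color" (420x560x3 uint8, red, green, blue), "z_map" (420x560 float32, mm along the optical axis (not along the pixel's ray), 0 where there is no reading), "intrinsics" (3x3 intrinsics, pixels), "distortion" ([k1, k2, p1, p2, k3] as OpenCV has them; the pictures are not rectified), "camera_from_world" (4x4, takes a point from world to camera coordinates). Camera axes: x right, y up, looking along -z (the intrinsics and any distortion apply to the point x, -y, -z); pixel columns grow to the right and rows downward; lengths in mm; the calibration is good to about 2 mm. A picture is of the moment at which its call begins.
- env.job_done(): hands the job in; it is judged then, once.
Trained networks look in the newest picture that a camera, given by its name, has taken for a name from the list of things; names that differ only in an ending like _2 or _b are one class to them, and where a whole thing is asked for, a point or a joint stands for the part that bears it (a point fixed in the world has none). Each returns a list of dicts, best first, with "confidence" (0 to 1); they miss things now and then, are a little off and sometimes report something else, mostly with a low value. They report only what shows in the picture. A call takes as long as a camera call. They do not tell look-alikes from the thing itself.
- spot_in(camera, target): "bbox" ([left, top, right, bottom] in pixels, round what is visible of it).
- mark_of(camera, target): "uv" ([column, row] in pixels: a listed point, or the origin of a listed thing).
The state is a dict: "t": time; "joints": joint angles; "qvel": joint speeds; "tau": joint torques, N m; "eef_pos": TCP position; "tcp_rot": TCP orientation; "ft_force": force on the tool from outside, world axes, zero at the start; "moment": the same for the moment, N m; "opening": opening from 0.0 (shut) to 1.0 (fully open); "grip_force": force on a finger pad.
Only numpy, scipy, OpenCV 4.12 (cv2) and the standard library are available. Lean on these libraries where they do the work, as an engineer would, in place of code of your own. Each camera call takes 0.05 s, during which the arm holds its last target. There are 200 camera calls.

## Working session

There is one attempt and no reset: what is moved stays moved. The work goes in short steps, Python scripts to look and compute and a tool call to move; the robot and the scene stay as the last step left them, time stands still between calls to the robot, and variables do not carry over. Pictures are saved under pics/ and viewed, at most 10 in all, crops included, and the job is handed in when it is done.

Besides the shell and the picture viewer there is one more tool, called after "Call:" by a JSON object that holds its "api" and its "payload". step_arm: Moves the arm, as the interface text tells. Its arguments: {"type":"object","properties":{"increments":{"type":"array"},"fingers":{"type":"number"}},"required":["increments"]}

```bash
mkdir -p pics; cat > h.py <<'E'
import numpy as np, cv2
from cell import state, imaging, env, spot_in, mark_of
def cam(n):
    c=imaging.read_camera(n); 
    for k in("intrinsics","distortion","camera_from_world"): c[k]=np.array(c[k],float)
    return c
F=np.diag([1.,-1,-1])
def ray(c,uv):
    p=cv2.undistortPoints(np.array([[uv]],float),c["intrinsics"],c["distortion"])[0,0]
    T=c["camera_from_world"];R=T[:3,:3];o=-R.T@T[:3,3]
    return o,R.T@(F@np.array([p[0],p[1],1.]))
def at_z(c,uv,z):
    o,d=ray(c,uv); return o+d*(z-o[2])/d[2]
def by_depth(c,uv):
    u,v=int(round(uv[0])),int(round(uv[1])); w=c["z_map"][v-1:v+2,u-1:u+2]; w=w[w>0]
    if not len(w): return None
    o,d=ray(c,uv); return o+d*np.median(w)
def tri(c1,u1,c2,u2):
    o1,d1=ray(c1,u1);o2,d2=ray(c2,u2)
    A=np.stack([d1,-d2],1);s=np.linalg.lstsq(A,o2-o1,rcond=None)[0]
    a=o1+s[0]*d1;b=o2+s[1]*d2
    return (a+b)/2,np.linalg.norm(a-b)
def proj(c,P):
    T=c["camera_from_world"];P=np.atleast_2d(P)
    q=(F@(T[:3,:3]@P.T+T[:3,3:])).T
    return cv2.projectPoints(q,np.zeros(3),np.zeros(3),c["intrinsics"],c["distortion"])[0][:,0]
def save(c,f): cv2.imwrite("pics/"+f,cv2.cvtColor(c["color"],cv2.COLOR_RGB2BGR))
E
python3 - <<'E'
from h import *
np.set_printoptions(precision=1,suppress=True)
a=cam("scene");b=cam("top");save(a,"s0.png");save(b,"t0.png")
for n in "stone_head shank_tip rack mouth nut_mid clamp ball_head cone_head tin_mid knife_mid".split():
    r={}
    for k,c in(("scene",a),("top",b)):
        m=mark_of(k,n); r[k]=m
        for x in m[:2]: print(n,k,np.array(x["uv"]),round(x["confidence"],2),by_depth(c,x["uv"]))
    if r["scene"] and r["top"]: print("   tri",*tri(a,r["scene"][0]["uv"],b,r["top"][0]["uv"]))
print(state())
E
```

```text
stone_head scene [340.7 275.9] 0.68 [618.1 212.1  64.4]
stone_head scene [357.8 238.1] 0.62 [524.4 170.1  67.5]
stone_head top [201.7 258.4] 0.67 [515.3 163.2  71.5]
stone_head top [220.8 211.4] 0.6 [611.7 124.3  64.6]
   tri [528.5 169.5 -28.2] 44.943219636788356
shank_tip scene [341.3 299.5] 0.61 [611.6 213.6  -0.4]
shank_tip scene [357.7 260.5] 0.26 [546.6 192.1  39.4]
shank_tip top [227.2 214.7] 0.46 [609.3 120.4   1.9]
shank_tip top [190.2 211. ] 0.41 [619.7 204.7   1. ]
   tri [591.9 155.9 -63.5] 67.72857369274237
rack scene [357.4 260.8] 0.96 [549.5 193.6  41.7]
rack top [208.1 253.9] 0.87 [523.5 156.1  40.8]
   tri [519.6 167.1   2. ] 8.509632444156276
mouth scene [247.1 161.7] 0.84 [ 565.2 -108.9  125.8]
mouth top [333.7 224.9] 0.94 [ 575.6 -102.4  124.3]
   tri [ 573.9 -100.1  133.7] 3.5674619188689842
nut_mid scene [245.7 166.8] 0.81 [583.6 -90.1 129.9]
nut_mid top [329.8 228.3] 0.64 [569.1 -94.1 130. ]
   tri [572.7 -97.9 121.1] 8.437001950690973
clamp scene [251.1 211.6] 0.6 [582.1 -83.3  14.2]
clamp top [326.4 229.9] 0.94 [566.2 -87.5 130.8]
clamp top [225.5 264.3] 0.52
[... 470 characters left out ...]
88.  121.6]
tin_mid top [259.2 163. ] 0.97 [714.5  42.8  54.4]
tin_mid top [384.6 163.9] 0.34 [ 713.9 -234.8   12.5]
   tri [722.7  43.2  25.1] 4.973518202315935
knife_mid scene [169.1 206.9] 0.81 [ 707.  -224.8   12.2]
knife_mid top [384.8 163.5] 0.89 [ 714.8 -235.3   12.6]
   tri [ 710.1 -231.6   11.3] 12.055346454270845
{'t': 1.1, 'joints': array([-1.3,  0.5,  1.6,  0. ,  1.1, -0.1]), 'qvel': array([ 0.,  0., -0.,  0., -0., -0.]), 'tau': array([ -0. , -61.2, -25.8,   0.1,   0. ,  -0. ]), 'eef_pos': array([ 254.2, -571. ,  214.7]), 'tcp_rot': array([ 3.1, -0. ,  0.4]), 'ft_force': array([ 0.6, -0.3, -0.6]), 'moment': array([ 0., -0.,  0.]), 'grip_force': 0.0, 'opening': 0.9998123401716124}
```

```bash
python3 - <<'E'
import cv2
for n in("s0","t0"):
    im=cv2.imread(f"pics/{n}.png"); 
    im=im[120:330,130:410]; cv2.imwrite(f"pics/{n}c.png",cv2.resize(im,None,fx=2.8,fy=2.8,interpolation=cv2.INTER_CUBIC))
E
```

```text
(no output)
```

View pics/s0c.png

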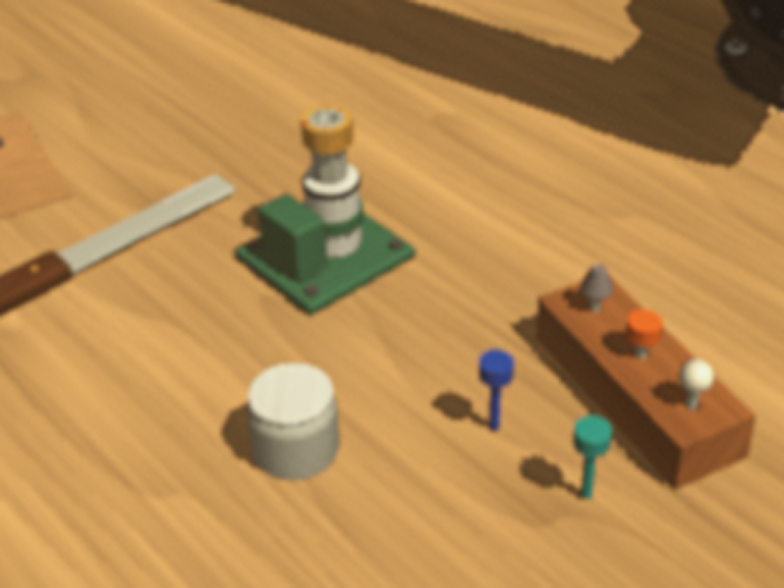

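View pics/t0c.png

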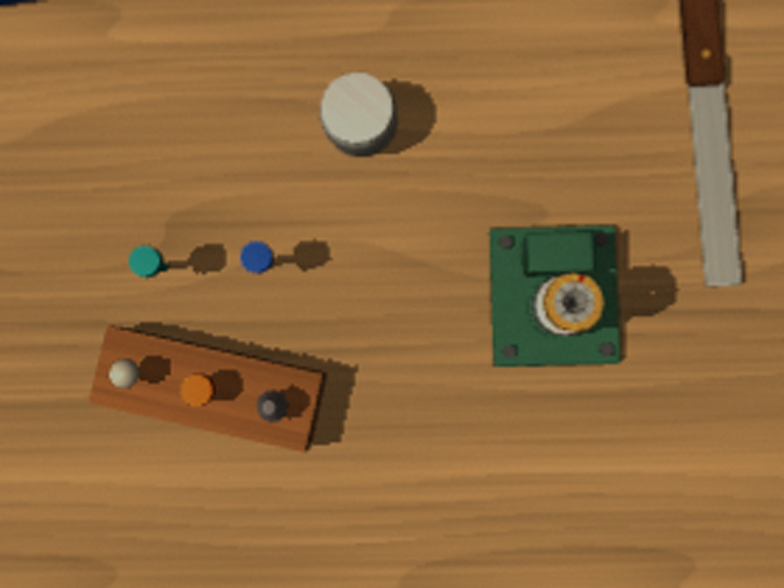

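```bash
cat >> h.py <<'E'
def wmap(c):
    h,w=c["z_map"].shape;u,v=np.meshgrid(np.arange(w),np.arange(h))
    p=cv2.undistortPoints(np.stack([u,v],-1).reshape(-1,1,2).astype(float),c["intrinsics"],c["distortion"])[:,0]
    q=np.c_[p,np.ones(len(p))]*c["z_map"].reshape(-1,1)
    T=c["camera_from_world"]
    return ((q@F.T-T[:3,3])@T[:3,:3]).reshape(h,w,3)
def cyl(x,y,z0,z1,r):
    t=np.linspace(0,2*np.pi,48)
    return np.r_[[[x+r*np.cos(a),y+r*np.sin(a),z] for z in(z0,z1) for a in t]]
def silh(c,P):
    m=cv2.moments(cv2.convexHull(proj(c,P).astype(np.float32)));return np.array([m["m10"]/m["m00"],m["m01"]/m["m00"]])
def cen(mask,near,):
    n,l,s,ce=cv2.connectedComponentsWithStats(mask.astype(np.uint8))
    i=1+np.argmin([np.hypot(*(ce[k]-near)) if s[k,4]>20 else 1e9 for k in range(1,n)])
    return ce[i],s[i,4]
def orange(c):
    h=cv2.cvtColor(c["color"],cv2.COLOR_RGB2HSV);return (h[...,0]<13)&(h[...,1]>200)&(h[...,2]>130)
E
python3 - <<'E'
from h import *
from scipy.optimize import least_squares
np.set_printoptions(precision=2,suppress=True)
a=cam("scene");b=cam("top")
o=[cen(orange(a),(359,238)),cen(orange(b),(201,259))];print(o)
f=lambda p,S,z,r:[(silh(c,cyl(p[0],p[1],z[0]+p[2],z[1]+p[2],r))-s[0]) for c,s in zip((a,b),S)]
for free in(0,1):
    s=least_squares(lambda p:np.ravel(f([p[0],p[1],p[2]*free],o,(56,70),12)),[520,167,0.]);print("stone",s.x,s.fun)
N=[]
for c,near in((a,(247,165)),(b,(333,226))):
    W=wmap(c);m=(W[...,2]>112)&(W[...,2]<140)&(abs(W[...,0]-573)<40)&(abs(W[...,1]+100)<40)&(c["z_map"]>0)
    N.append(cen(m,near)); q=W[m&(W[...,2]>126)]; print("top face",(q.max(0)+q.min(0))/2,np.ptp(q,0),np.median(q,0))
print(N)
s=least_squares(lambda p:np.ravel(f(p,N,(112,130),19)),[573,-100,0.]);print("nut",s.x,s.fun)
s=least_squares(lambda p:np.ravel(f([*p,0],N,(112,130),19)),[573,-100.]);print("nut",s.x,s.fun)
for k,c in(("scene",a),("top",b)):
    print(k,at_z(c,mark_of(k,"mouth")[0]["uv"],130),silh(c,cyl(573,-100,112,130,19)))
    W=wmap(c);m=(abs(W[...,2]-40)<3)&(abs(W[...,0]-519)<60)&(abs(W[...,1]-167)<110)
    print("rack",cv2.minAreaRect(W[m][:,:2].astype(np.float32)))
print(state()["tcp_rot"],state()["eef_pos"])
E
```

```text
[(array([359.88, 236.36]), np.int32(111)), (array([90.24, 97.67]), np.int32(494))]
stone [644.71 222.6    0.  ] [-25.29  51.37  84.28  99.31]
stone [644.71 222.6    0.  ] [-25.29  51.37  84.28  99.31]
top face [ 572.31 -103.39  129.35] [38.68 41.43  6.35] [ 572.23 -100.26  130.48]
top face [ 571.41 -103.84  130.42] [38.06 37.75  8.52] [ 571.03 -103.37  130.66]
[(array([246.6 , 165.28]), np.int32(273)), (array([334.38, 227.39]), np.int32(336))]
nut [ 570.86 -104.48    0.  ] [-0.18  0.19  0.42  0.03]
nut [ 570.79 -103.78] [0.05 0.3  0.06 0.08]
scene [ 563.11 -108.74  130.  ] [246.94 166.68]
rack ((515.289794921875, 166.96786499023438), (171.41815185546875, 63.101295471191406), 76.02645111083984)
top [ 572.61 -107.13  130.  ] [332.42 226.35]
rack ((514.5015258789062, 167.94140625), (171.6419219970703, 60.33849334716797), 76.60658264160156)
[3.14 0.   0.42] [ 254.17 -571.01  214.64]
```

```bash
python3 - <<'E'
from h import *
from scipy.optimize import least_squares
np.set_printoptions(precision=2,suppress=True)
a=cam("scene");b=cam("top");o=[]
for c in(a,b):
    h=cv2.cvtColor(c["color"],cv2.COLOR_RGB2HSV);u,v=proj(c,[515,167.5,63])[0].astype(int);print(u,v,h[v-6:v+7:2,u])
    W=wmap(c);m=(W[...,2]>52)&(W[...,2]<80)&(np.hypot(W[...,0]-515,W[...,1]-167.5)<28)
    o.append(cen(m,(u,v))); q=W[m&(W[...,2]>66)];print(o[-1],np.median(q,0),(q.max(0)+q.min(0))/2)
s=least_squares(lambda p:np.ravel([silh(c,cyl(p[0],p[1],56,70,12))-k[0] for c,k in zip((a,b),o)]),[515,167]);print(s.x,s.fun)
E
```

```text
359 236 [[ 12 186 218]
 [ 11 211 234]
 [ 11 211 234]
 [ 11 212 236]
 [ 10 213 201]
 [ 10 211 155]
 [ 10 204 160]]
(array([359.72, 236.42]), np.int32(144)) [516.58 167.95  69.94] [514.54 167.29  69.19]
200 258 [[ 13 186 137]
 [ 14 211 173]
 [ 14 217 179]
 [ 14 218 178]
 [ 14 211 180]
 [ 14 215 178]
 [ 14 212 179]]
(array([200.34, 258.83]), np.int32(114)) [514.15 166.92  70.52] [514.14 167.2   70.53]
[514.22 167.09] [0.18 0.27 0.32 0.  ]
```

Call:
{"api": "step_arm", "payload": {"increments": [{"slide": [0, 0, -0.02], "roll": 0.0}]}}

```text
t: 1.52
eef_pos: [254.0, -570.5, 233.6]
tcp_rot: [-3.139, -0.0, 0.419]
ft_force: [0.3, -0.0, -0.4]
opening: 1.0
grip_force: 0.0
```

Call:
{"api": "step_arm", "payload": {"increments": [{"slide": [0.0412, -0.0436, 0], "roll": 0}, {"slide": [0.0824, -0.0872, 0], "roll": 0}, {"slide": [0.1236, -0.1308, 0], "roll": 0}, {"slide": [0.1648, -0.1744, 0], "roll": 0}, {"slide": [0.206, -0.218, 0], "roll": 0}], "fingers": 0.6}}

```text
t: 2.15
eef_pos: [354.1, -286.3, 234.9]
tcp_rot: [3.141, -0.0, 0.418]
ft_force: [1.8, -1.0, 0.1]
opening: 0.606
grip_force: 0.0
```

Call:
{"api": "step_arm", "payload": {"increments": [{"slide": [0.0412, -0.0436, 0], "roll": 0}, {"slide": [0.0824, -0.0872, 0], "roll": 0}, {"slide": [0.1236, -0.1308, 0], "roll": 0}, {"slide": [0.1648, -0.1744, 0], "roll": 0}, {"slide": [0.206, -0.218, 0], "roll": 0}]}}

```text
t: 2.78
eef_pos: [453.7, -3.2, 234.9]
tcp_rot: [3.141, -0.001, 0.419]
ft_force: [1.3, -0.3, 0.0]
opening: 0.601
grip_force: 0.0
```

Call:
{"api": "step_arm", "payload": {"increments": [{"slide": [0.0412, -0.0436, 0], "roll": -0.182}, {"slide": [0.0824, -0.0872, 0], "roll": -0.365}, {"slide": [0.12, -0.128, 0], "roll": -0.548}, {"slide": [0.126, -0.133, 0], "roll": -0.73}, {"slide": [0.126, -0.133, 0], "roll": -0.913}]}}

```text
t: 3.4
eef_pos: [514.4, 168.8, 234.4]
tcp_rot: [-3.141, 0.0, 1.34]
ft_force: [-0.6, -0.2, -0.6]
opening: 0.598
grip_force: 0.0
```

Call:
{"api": "step_arm", "payload": {"increments": [{"slide": [0, 0, 0.05], "roll": 0}, {"slide": [0, 0, 0.1], "roll": 0}, {"slide": [0, 0, 0.13], "roll": 0}, {"slide": [0, 0, 0.13], "roll": 0}, {"slide": [0, 0, 0.13], "roll": 0}]}}

```text
t: 4.03
eef_pos: [515.0, 167.7, 105.8]
tcp_rot: [3.14, -0.001, 1.332]
ft_force: [1.0, -0.3, 0.0]
opening: 0.601
grip_force: 0.0
```

```bash
python3 - <<'E'
from h import *
s=state();print(s["eef_pos"],s["tcp_rot"],s["joints"])
c=cam("scene");save(c,"s1.png");im=cv2.imread("pics/s1.png")[150:310,270:470];cv2.imwrite("pics/s1c.png",cv2.resize(im,None,fx=3.5,fy=3.5,interpolation=cv2.INTER_CUBIC))
E
```

```text
[514.95501863 167.73207145 105.76190866] [ 3.14022675e+00 -5.34512180e-04  1.33181322e+00] [ 1.92945781e-01  5.13962183e-01  1.87745782e+00 -1.26897535e-04
  7.48708430e-01  4.32022153e-01]
```

View pics/s1c.png

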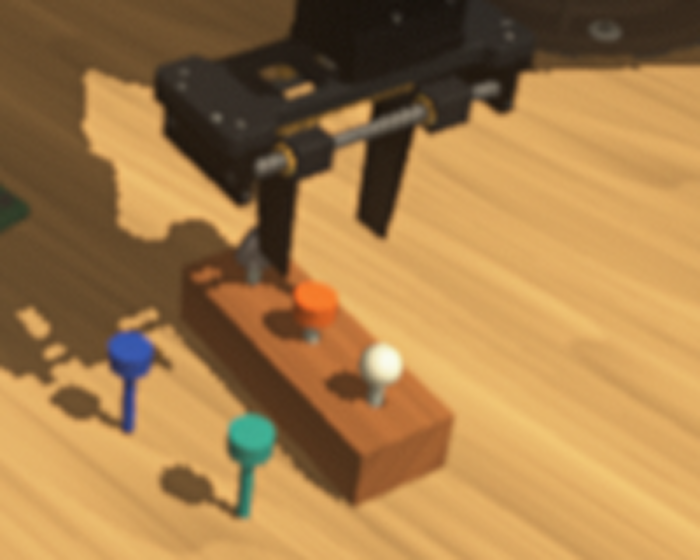

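Call:
{"api": "step_arm", "payload": {"increments": [{"slide": [0, 0, 0.03], "roll": 0}, {"slide": [0, 0, 0.05], "roll": 0}, {"slide": [0, 0, 0.057], "roll": 0}, {"slide": [0, 0, 0.057], "roll": 0}]}}

```text
t: 4.58
eef_pos: [514.7, 167.7, 48.3]
tcp_rot: [3.141, -0.0, 1.332]
ft_force: [0.4, -0.0, -0.4]
opening: 0.596
grip_force: 0.0
```

Call:
{"api": "step_arm", "payload": {"increments": [{"slide": [0, 0, 0], "roll": 0}, {"slide": [0, 0, 0], "roll": 0}, {"slide": [0, 0, 0], "roll": 0}, {"slide": [0, 0, 0], "roll": 0}, {"slide": [0, 0, 0], "roll": 0}], "fingers": 0.15}}

```text
t: 5.2
eef_pos: [514.4, 167.6, 47.7]
tcp_rot: [3.141, 0.0, 1.332]
ft_force: [0.6, -0.3, 1.5]
opening: 0.244
grip_force: 30.0
```

Call:
{"api": "step_arm", "payload": {"increments": [{"slide": [0, 0, -0.015], "roll": 0}, {"slide": [0, 0, -0.055], "roll": 0}, {"slide": [0, 0, -0.105], "roll": 0}, {"slide": [0, 0, -0.15], "roll": 0}, {"slide": [0, 0, -0.165], "roll": 0}]}}

```text
t: 5.82
eef_pos: [514.8, 167.8, 215.9]
tcp_rot: [3.137, -0.002, 1.332]
ft_force: [0.7, -0.5, -1.3]
opening: 0.244
grip_force: 30.0
```

Call:
{"api": "step_arm", "payload": {"increments": [{"slide": [-0.04, 0.019, 0], "roll": 0}, {"slide": [-0.09, 0.043, 0], "roll": 0}, {"slide": [-0.14, 0.067, 0], "roll": 0}, {"slide": [-0.19, 0.09, 0], "roll": 0}, {"slide": [-0.23, 0.109, 0], "roll": 0}]}}

```text
t: 6.45
eef_pos: [565.5, -83.7, 212.0]
tcp_rot: [-3.14, 0.0, 1.331]
ft_force: [0.2, -0.3, -0.9]
opening: 0.244
grip_force: 30.0
```

Call:
{"api": "step_arm", "payload": {"increments": [{"slide": [-0.015, 0.007, 0], "roll": 0}, {"slide": [-0.0205, 0.01, 0], "roll": 0}, {"slide": [-0.0205, 0.01, 0], "roll": 0}, {"slide": [-0.0205, 0.01, 0], "roll": 0}]}}

```text
t: 6.95
eef_pos: [570.5, -102.7, 212.7]
tcp_rot: [-3.141, -0.0, 1.333]
ft_force: [0.4, 0.7, -0.5]
opening: 0.243
grip_force: 30.0
```

```bash
python3 - <<'E'
from h import *
np.set_printoptions(precision=2,suppress=True)
s=state();print(s["eef_pos"],s["tcp_rot"],s["joints"],s["ft_force"],s["moment"],s["opening"])
c=cam("scene");save(c,"s2.png");im=cv2.imread("pics/s2.png")[80:240,160:340];cv2.imwrite("pics/s2c.png",cv2.resize(im,None,fx=3.6,fy=3.6,interpolation=cv2.INTER_CUBIC))
z=s["eef_pos"][2]
for n,h in(("stone_head",15),("shank_tip",-42),("mouth",0)):
  for k in mark_of("scene",n)[:2]: print(n,k,at_z(c,k["uv"],z+h if h else 130))
print("expected",proj(c,[[571,-103.8,z+15],[571,-103.8,z-42],[571,-103.8,130]]))
E
```

```text
[ 570.48 -102.74  212.68] [-3.14 -0.    1.33] [-0.29  0.43  1.68  0.    1.04 -0.05] [ 0.39  0.69 -0.49] [-0.05 -0.04 -0.  ] 0.24263848507106006
stone_head {'uv': [340.9, 275.9], 'confidence': 0.79} [741.6  309.46 227.68]
stone_head {'uv': [310.4, 250.1], 'confidence': 0.62} [736.81 251.17 227.68]
shank_tip {'uv': [243.0, 143.2], 'confidence': 0.75} [ 569.42 -113.14  170.68]
shank_tip {'uv': [306.1, 270.6], 'confidence': 0.74} [727.42 235.29 170.68]
mouth {'uv': [246.8, 162.5], 'confidence': 0.7} [ 571.6  -101.45  130.  ]
expected [[243.49 119.97]
 [245.19 145.14]
 [246.33 161.96]]
```

View pics/s2c.png

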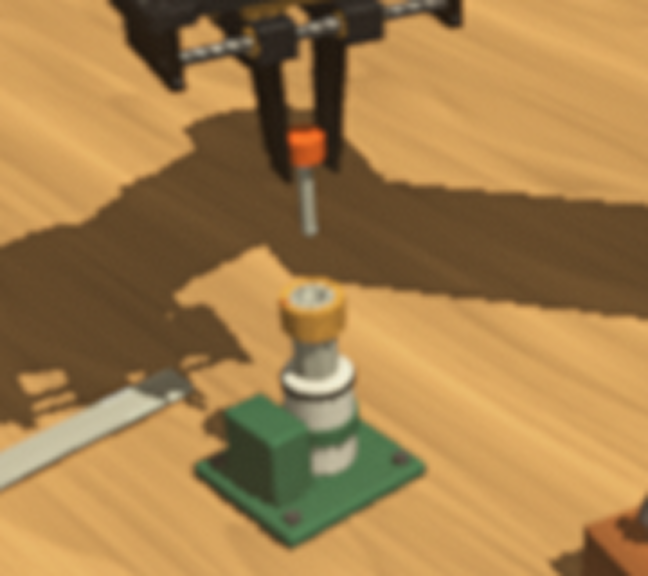

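Call:
{"api": "step_arm", "payload": {"increments": [{"slide": [-0.0012, 0.0007, 0.015], "roll": 0}, {"slide": [-0.0012, 0.0007, 0.03], "roll": 0}, {"slide": [-0.0012, 0.0007, 0.036], "roll": 0}, {"slide": [-0.0012, 0.0007, 0.036], "roll": 0}]}}

```text
t: 7.65
eef_pos: [570.8, -105.2, 175.9]
tcp_rot: [-3.14, 0.0, 1.332]
ft_force: [0.3, -0.6, -0.3]
opening: 0.247
grip_force: 30.0
```

Call:
{"api": "step_arm", "payload": {"increments": [{"slide": [0, 0, 0.0015], "roll": 0}, {"slide": [0, 0, 0.003], "roll": 0}, {"slide": [0, 0, 0.0045], "roll": 0}, {"slide": [0, 0, 0.006], "roll": 0}, {"slide": [0, 0, 0.006], "roll": 0}]}}

```text
t: 8.28
eef_pos: [571.0, -105.3, 170.5]
tcp_rot: [-3.142, 0.0, 1.332]
ft_force: [0.2, -0.6, -0.1]
opening: 0.24
grip_force: 30.0
```

Call:
{"api": "step_arm", "payload": {"increments": [{"slide": [0, 0, 0.001], "roll": 0}, {"slide": [0, 0, 0.002], "roll": 0}, {"slide": [0, 0, 0.003], "roll": 0}, {"slide": [0, 0, 0.003], "roll": 0}]}}

```text
t: 8.78
eef_pos: [571.0, -105.2, 167.5]
tcp_rot: [-3.141, 0.0, 1.332]
ft_force: [0.6, 0.9, -0.2]
opening: 0.245
grip_force: 30.0
```

Call:
{"api": "step_arm", "payload": {"increments": [{"slide": [0, 0, 0.001], "roll": 0}, {"slide": [0, 0, 0.002], "roll": 0}, {"slide": [0, 0, 0.002], "roll": 0}, {"slide": [0, 0, 0.002], "roll": 0}]}}

```text
t: 9.28
eef_pos: [571.0, -105.3, 165.6]
tcp_rot: [3.142, 0.0, 1.332]
ft_force: [0.0, -0.5, -1.3]
opening: 0.242
grip_force: 30.0
```

```bash
python3 - <<'E'
from h import *
np.set_printoptions(precision=3,suppress=True)
for i in range(3):
    s=state();print(s["eef_pos"],s["ft_force"],s["moment"]);cam("top")
E
```

```text
[ 571.032 -105.272  165.628] [ 0.025 -0.497 -1.316] [ 0.014 -0.038  0.02 ]
[ 571.041 -105.274  165.656] [ 0.117  0.14  -0.568] [-0.034 -0.066  0.018]
[ 571.017 -105.256  165.629] [-0.138  0.966 -0.727] [-0.003 -0.078 -0.01 ]
```

Call:
{"api": "step_arm", "payload": {"increments": [{"slide": [0, 0, 0.0005], "roll": 0}, {"slide": [0, 0, 0.001], "roll": 0}, {"slide": [0, 0, 0.0015], "roll": 0}, {"slide": [0, 0, 0.002], "roll": 0}, {"slide": [0, 0, 0.002], "roll": 0}]}}

```text
t: 10.05
eef_pos: [571.0, -105.3, 163.6]
tcp_rot: [-3.142, 0.0, 1.332]
ft_force: [0.7, -0.1, -0.9]
opening: 0.247
grip_force: 30.0
```

Call:
{"api": "step_arm", "payload": {"increments": [{"slide": [0, 0, 0.0005], "roll": 0}, {"slide": [0, 0, 0.001], "roll": 0}, {"slide": [0, 0, 0.0015], "roll": 0}, {"slide": [0, 0, 0.002], "roll": 0}, {"slide": [0, 0, 0.002], "roll": 0}]}}

```text
t: 10.68
eef_pos: [571.0, -105.2, 161.7]
tcp_rot: [3.142, -0.0, 1.332]
ft_force: [-0.9, 1.4, 1.5]
opening: 0.245
grip_force: 30.0
```

Call:
{"api": "step_arm", "payload": {"increments": [{"slide": [0, 0, 0.0005], "roll": 0}, {"slide": [0, 0, 0.001], "roll": 0}, {"slide": [0, 0, 0.0015], "roll": 0}, {"slide": [0, 0, 0.002], "roll": 0}, {"slide": [0, 0, 0.002], "roll": 0}]}}

```text
t: 11.3
eef_pos: [571.0, -105.2, 159.5]
tcp_rot: [-3.141, 0.0, 1.332]
ft_force: [-0.2, 2.2, 1.8]
opening: 0.246
grip_force: 30.0
```

```bash
python3 - <<'E'
from h import *
np.set_printoptions(precision=3,suppress=True)
L=[]
for i in range(4):
    s=state();L.append(np.r_[s["eef_pos"],s["ft_force"],s["moment"]]);cam("top")
print(np.mean(L,0))
E
```

```text
[ 570.982 -105.234  159.514   -0.337    2.054    1.845    0.374    0.1
   -0.005]
```

Call:
{"api": "step_arm", "payload": {"increments": [{"slide": [0.0006, -0.0002, 0.0005], "roll": 0}, {"slide": [0.0006, -0.0002, 0.001], "roll": 0}, {"slide": [0.0006, -0.0002, 0.0015], "roll": 0}, {"slide": [0.0006, -0.0002, 0.002], "roll": 0}, {"slide": [0.0006, -0.0002, 0.002], "roll": 0}]}}

```text
t: 12.12
eef_pos: [571.0, -104.7, 157.5]
tcp_rot: [-3.142, 0.0, 1.332]
ft_force: [-0.3, 0.3, 1.1]
opening: 0.246
grip_force: 30.0
```

Call:
{"api": "step_arm", "payload": {"increments": [{"slide": [0, 0, 0.0005], "roll": 0}, {"slide": [0, 0, 0.001], "roll": 0}, {"slide": [0, 0, 0.0015], "roll": 0}, {"slide": [0, 0, 0.002], "roll": 0}, {"slide": [0, 0, 0.002], "roll": 0}]}}

```text
t: 12.75
eef_pos: [570.9, -104.6, 155.5]
tcp_rot: [-3.141, 0.0, 1.332]
ft_force: [-0.3, 1.2, 0.4]
opening: 0.243
grip_force: 30.0
```

```bash
cat > ft.py <<'E'
from h import *
np.set_printoptions(precision=3,suppress=True)
L=[]
for i in range(4):
    s=state();L.append(np.r_[s["eef_pos"],s["ft_force"],s["moment"]]);cam("top")
print(np.mean(L,0),s["joints"],s["tcp_rot"])
E
python3 ft.py
```

```text
[ 570.923 -104.625  155.51    -0.185    0.891    0.451    0.229   -0.03
    0.006] [-0.295  0.494  1.736 -0.     0.911 -0.056] [-3.141  0.     1.332]
```

```bash
python3 - <<'E'
from h import *
c=cam("scene");save(c,"s3.png");im=cv2.imread("pics/s3.png")[100:200,185:305];cv2.imwrite("pics/s3c.png",cv2.resize(im,None,fx=5.5,fy=5.5,interpolation=cv2.INTER_CUBIC))
u=proj(c,[[571,-104,170.5],[571,-104,130],[571,-104,155.5]]);print((u-[185,100])*5.5)
E
```

```text
[[330.76735794 248.47093578]
 [337.00359875 340.57200038]
 [333.11759399 283.15307745]]
```

View pics/s3c.png

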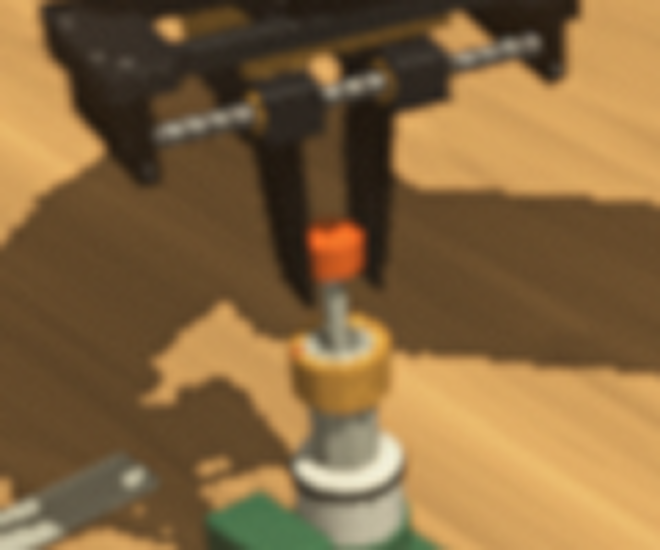

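Call:
{"api": "step_arm", "payload": {"increments": [{"slide": [0.0004, 0, 0.0005], "roll": 0}, {"slide": [0.0004, 0, 0.001], "roll": 0}, {"slide": [0.0004, 0, 0.0015], "roll": 0}, {"slide": [0.0004, 0, 0.002], "roll": 0}, {"slide": [0.0004, 0, 0.0025], "roll": 0}]}}

```text
t: 13.62
eef_pos: [571.1, -104.3, 153.1]
tcp_rot: [3.142, 0.0, 1.332]
ft_force: [-0.9, 0.7, 2.8]
opening: 0.244
grip_force: 30.0
```

Call:
{"api": "step_arm", "payload": {"increments": [{"slide": [0, 0, 0.0005], "roll": 0}, {"slide": [0, 0, 0.001], "roll": 0}, {"slide": [0, 0, 0.0015], "roll": 0}, {"slide": [0, 0, 0.002], "roll": 0}, {"slide": [0, 0, 0.0025], "roll": 0}]}}

```text
t: 14.25
eef_pos: [571.0, -104.2, 150.6]
tcp_rot: [-3.142, 0.0, 1.332]
ft_force: [-0.3, 1.7, 2.1]
opening: 0.243
grip_force: 30.0
```

Call:
{"api": "step_arm", "payload": {"increments": [{"slide": [0, 0, 0.0005], "roll": 0}, {"slide": [0, 0, 0.001], "roll": 0}, {"slide": [0, 0, 0.0015], "roll": 0}, {"slide": [0, 0, 0.002], "roll": 0}, {"slide": [0, 0, 0.0025], "roll": 0}]}}

```text
t: 14.88
eef_pos: [571.1, -104.3, 148.1]
tcp_rot: [-3.142, 0.0, 1.332]
ft_force: [-0.9, 1.2, 2.3]
opening: 0.247
grip_force: 30.0
```

Call:
{"api": "step_arm", "payload": {"increments": [{"slide": [0.0004, 0.0001, 0.0005], "roll": 0}, {"slide": [0.0004, 0.0001, 0.001], "roll": 0}, {"slide": [0.0004, 0.0001, 0.0015], "roll": 0}, {"slide": [0.0004, 0.0001, 0.002], "roll": 0}, {"slide": [0.0004, 0.0001, 0.0025], "roll": 0}]}}

```text
t: 15.5
eef_pos: [571.3, -103.9, 145.6]
tcp_rot: [3.142, 0.0, 1.332]
ft_force: [-0.2, 0.2, 2.4]
opening: 0.243
grip_force: 30.0
```

Call:
{"api": "step_arm", "payload": {"increments": [{"slide": [0, 0, 0.0005], "roll": 0}, {"slide": [0, 0, 0.001], "roll": 0}, {"slide": [0, 0, 0.0015], "roll": 0}, {"slide": [0, 0, 0.002], "roll": 0}]}}

```text
t: 16.0
eef_pos: [571.3, -103.9, 143.6]
tcp_rot: [3.142, 0.0, 1.332]
ft_force: [-1.3, 0.9, 3.0]
opening: 0.24
grip_force: 30.0
```

```bash
python3 ft.py
```

```text
[ 571.234 -103.883  143.531   -0.828    0.072    1.45     0.081    0.005
   -0.016] [-0.294  0.509  1.747 -0.     0.885 -0.055] [-3.142  0.     1.332]
```

Call:
{"api": "step_arm", "payload": {"increments": [{"slide": [0, 0, 0.0005], "roll": 0}, {"slide": [0, 0, 0.001], "roll": 0}, {"slide": [0, 0, 0.0015], "roll": 0}]}}

```text
t: 16.58
eef_pos: [571.2, -103.9, 142.1]
tcp_rot: [3.142, 0.0, 1.332]
ft_force: [-1.7, 0.5, 2.2]
opening: 0.247
grip_force: 30.0
```

Call:
{"api": "step_arm", "payload": {"increments": [{"slide": [0, 0, 0.0004], "roll": 0}, {"slide": [0, 0, 0.0008], "roll": 0}, {"slide": [0, 0, 0.0008], "roll": 0}]}}

```text
t: 16.95
eef_pos: [571.2, -103.9, 141.2]
tcp_rot: [-3.142, 0.0, 1.332]
ft_force: [-1.1, 0.2, 1.4]
opening: 0.243
grip_force: 30.0
```

Call:
{"api": "step_arm", "payload": {"increments": [{"slide": [0, 0, 0.0004], "roll": 0}, {"slide": [0, 0, 0.0008], "roll": 0}, {"slide": [0, 0, 0.0008], "roll": 0}]}}

```text
t: 17.32
eef_pos: [571.2, -103.9, 140.4]
tcp_rot: [-3.142, 0.0, 1.332]
ft_force: [-0.9, 0.5, 1.6]
opening: 0.243
grip_force: 30.0
```

Call:
{"api": "step_arm", "payload": {"increments": [{"slide": [0, 0, 0.0004], "roll": 0}, {"slide": [0, 0, 0.0008], "roll": 0}, {"slide": [0, 0, 0.0008], "roll": 0}]}}

```text
t: 17.7
eef_pos: [571.2, -103.9, 139.7]
tcp_rot: [-3.142, 0.0, 1.332]
ft_force: [-0.3, 1.1, 0.8]
opening: 0.246
grip_force: 30.0
```

Call:
{"api": "step_arm", "payload": {"increments": [{"slide": [0, 0, 0.0004], "roll": 0}, {"slide": [0, 0, 0.0008], "roll": 0}, {"slide": [0, 0, 0.0008], "roll": 0}]}}

```text
t: 18.08
eef_pos: [571.3, -103.9, 139.2]
tcp_rot: [3.141, 0.0, 1.332]
ft_force: [-0.9, 1.4, 5.3]
opening: 0.248
grip_force: 30.0
```

Call:
{"api": "step_arm", "payload": {"increments": [{"slide": [0, 0, 0.0003], "roll": 0}, {"slide": [0, 0, 0.0005], "roll": 0}, {"slide": [0, 0, 0.0005], "roll": 0}]}}

```text
t: 18.45
eef_pos: [571.4, -103.9, 139.0]
tcp_rot: [3.141, 0.0, 1.332]
ft_force: [-2.8, 1.2, 7.7]
opening: 0.243
grip_force: 30.0
```

```bash
python3 ft.py
```

```text
[ 571.386 -103.924  139.035   -2.41     1.191    8.079    0.18     0.439
   -0.003] [-0.294  0.515  1.752 -0.     0.874 -0.055] [3.141 0.    1.332]
```

Call:
{"api": "step_arm", "payload": {"increments": [{"slide": [0, 0, 0.0003], "roll": 0}, {"slide": [0, 0, 0.0006], "roll": 0}, {"slide": [0, 0, 0.0006], "roll": 0}, {"slide": [0, 0, 0.0006], "roll": 0}]}}

```text
t: 19.15
eef_pos: [571.5, -104.0, 138.8]
tcp_rot: [3.14, 0.0, 1.332]
ft_force: [-2.8, 1.5, 11.2]
opening: 0.246
grip_force: 30.0
```

```bash
python3 ft.py
```

```text
[ 571.465 -103.957  138.835   -2.783    1.081   11.662    0.228    0.602
    0.007] [-0.294  0.515  1.752 -0.     0.873 -0.055] [3.14  0.    1.332]
```

Call:
{"api": "step_arm", "payload": {"increments": [{"slide": [0, 0, -0.0005], "roll": 0}, {"slide": [0, 0, -0.001], "roll": 0}]}}

```text
t: 19.6
eef_pos: [571.3, -103.9, 139.1]
tcp_rot: [3.141, 0.0, 1.332]
ft_force: [-1.4, 1.3, 3.0]
opening: 0.242
grip_force: 30.0
```

Call:
{"api": "step_arm", "payload": {"increments": [{"slide": [0, 0, 0], "roll": 0}, {"slide": [0, 0, 0], "roll": 0}, {"slide": [0, 0, 0], "roll": 0}, {"slide": [0, 0, 0], "roll": 0}], "fingers": 0.65}}

```text
t: 20.1
eef_pos: [571.2, -103.9, 138.7]
tcp_rot: [-3.141, 0.0, 1.332]
ft_force: [0.5, -0.4, 0.1]
opening: 0.607
grip_force: 0.0
```

```bash
python3 ft.py; python3 - <<'E'
from h import *
from scipy.optimize import least_squares
a=cam("scene");m=orange(a)
u=proj(a,[571,-104,155])[0]; print(cen(m,u),u,[silh(a,cyl(571,-103.9,z,z+14,12)) for z in(142,147,152)])
E
```

```text
[ 571.248 -103.89   138.753    0.184   -0.015   -0.07    -0.03    -0.092
   -0.019] [-0.294  0.515  1.752 -0.     0.875 -0.055] [-3.142  0.     1.332]
(array([245.41237113, 151.34020619]), np.int32(97)) [245.58092714 151.69043343] [array([245.77429291, 154.2128334 ]), array([245.63414517, 152.14240262]), array([245.49302751, 150.05835337])]
```

Call:
{"api": "step_arm", "payload": {"increments": [{"slide": [0, 0, 0], "roll": -0.18}, {"slide": [0, 0, 0], "roll": -0.36}, {"slide": [0, 0, 0], "roll": -0.54}, {"slide": [0, 0, 0], "roll": -0.72}, {"slide": [0, 0, 0], "roll": -0.9}]}}

```text
t: 20.98
eef_pos: [571.2, -103.9, 138.8]
tcp_rot: [-3.142, 0.0, 2.238]
ft_force: [0.1, -1.4, -0.2]
opening: 0.649
grip_force: 0.0
```

Call:
{"api": "step_arm", "payload": {"increments": [{"slide": [0, 0, 0.01], "roll": -0.15}, {"slide": [0, 0, 0.02], "roll": -0.2}, {"slide": [0, 0, 0.03], "roll": -0.2}, {"slide": [0, 0, 0.038], "roll": -0.2}, {"slide": [0, 0, 0.038], "roll": -0.2}]}}

```text
t: 21.6
eef_pos: [571.0, -103.8, 100.2]
tcp_rot: [-3.141, -0.001, 2.431]
ft_force: [0.2, 0.2, 0.7]
opening: 0.652
grip_force: 0.0
```

```bash
python3 ft.py
```

```text
[ 571.269 -103.898  100.749    0.39     0.278    0.239    0.023   -0.106
   -0.003] [-0.294  0.565  1.783 -0.     0.792 -1.154] [3.141 0.    2.431]
```

Grip the nut.

Call:
{"api": "step_arm", "payload": {"increments": [{"slide": [0, 0, 0], "roll": 0}, {"slide": [0, 0, 0], "roll": 0}, {"slide": [0, 0, 0], "roll": 0}, {"slide": [0, 0, 0], "roll": 0}], "fingers": 0.25}}

```text
t: 22.3
eef_pos: [571.1, -104.1, 100.9]
tcp_rot: [-3.141, 0.0, 2.432]
ft_force: [-1.9, -2.9, 1.1]
opening: 0.402
grip_force: 30.0
```

```bash
python3 ft.py
```

```text
[ 571.102 -104.079  100.883   -2.095   -2.931    1.245   -0.436    0.249
   -0.012] [-0.294  0.566  1.784 -0.     0.792 -1.154] [-3.141  0.     2.432]
```

Call:
{"api": "step_arm", "payload": {"increments": [{"slide": [0, 0, 0], "roll": 0.04}, {"slide": [0, 0, 0], "roll": 0.08}, {"slide": [0, 0, 0], "roll": 0.12}, {"slide": [0, 0, 0], "roll": 0.16}, {"slide": [0, 0, 0], "roll": 0.2}]}}

```text
t: 23.12
eef_pos: [571.0, -104.1, 100.9]
tcp_rot: [-3.141, 0.0, 2.231]
ft_force: [-2.8, -4.6, 2.5]
opening: 0.401
grip_force: 30.0
```

```bash
python3 ft.py
```

```text
[ 571.051 -104.138  100.875   -3.392   -4.542    2.355   -0.646    0.395
    0.257] [-0.294  0.566  1.784 -0.001  0.792 -0.955] [-3.141  0.     2.232]
```

Call:
{"api": "step_arm", "payload": {"increments": [{"slide": [0, -0.0004, 0], "roll": 0.06}, {"slide": [0, -0.0004, 0], "roll": 0.12}, {"slide": [0, -0.0004, 0], "roll": 0.18}, {"slide": [0, -0.0004, 0], "roll": 0.24}, {"slide": [0, -0.0004, 0], "roll": 0.3}]}}

```text
t: 23.95
eef_pos: [570.9, -104.2, 100.9]
tcp_rot: [-3.141, 0.0, 1.93]
ft_force: [-2.5, -2.6, 2.1]
opening: 0.403
grip_force: 30.0
```

```bash
python3 ft.py
```

```text
[ 570.927 -104.227  100.894   -2.265   -3.049    2.108   -0.457    0.233
    0.228] [-0.294  0.565  1.784 -0.     0.792 -0.656] [-3.142  0.     1.933]
```

Call:
{"api": "step_arm", "payload": {"increments": [{"slide": [0, 0, 0], "roll": 0.06}, {"slide": [0, 0, 0], "roll": 0.12}, {"slide": [0, 0, 0], "roll": 0.18}, {"slide": [0, 0, 0], "roll": 0.24}, {"slide": [0, 0, 0], "roll": 0.3}]}}

```text
t: 24.78
eef_pos: [570.8, -104.2, 100.9]
tcp_rot: [-3.141, 0.0, 1.631]
ft_force: [-3.6, -3.2, 2.3]
opening: 0.402
grip_force: 30.0
```

```bash
python3 ft.py
```

```text
[ 570.797 -104.238  100.869   -3.604   -3.462    2.63    -0.613    0.464
    0.209] [-0.294  0.565  1.784 -0.     0.792 -0.357] [-3.141  0.     1.634]
```

Call:
{"api": "step_arm", "payload": {"increments": [{"slide": [-0.0003, -0.0004, 0], "roll": 0.06}, {"slide": [-0.0003, -0.0004, 0], "roll": 0.12}, {"slide": [-0.0003, -0.0004, 0], "roll": 0.18}, {"slide": [-0.0003, -0.0004, 0], "roll": 0.24}, {"slide": [-0.0003, -0.0004, 0], "roll": 0.24}]}}

```text
t: 25.6
eef_pos: [570.7, -104.3, 100.9]
tcp_rot: [3.141, -0.0, 1.394]
ft_force: [-2.0, -0.2, 2.4]
opening: 0.401
grip_force: 30.0
```

```bash
python3 ft.py
```

```text
[ 570.671 -104.296  100.88    -1.795   -0.464    2.581   -0.118    0.21
    0.193] [-0.295  0.565  1.785  0.     0.791 -0.118] [ 3.141 -0.     1.394]
```

Call:
{"api": "step_arm", "payload": {"increments": [{"slide": [0, 0, 0], "roll": 0.06}, {"slide": [0, 0, 0], "roll": 0.12}, {"slide": [0, 0, 0], "roll": 0.18}, {"slide": [0, 0, 0], "roll": 0.24}, {"slide": [0, 0, 0], "roll": 0.24}]}}

```text
t: 26.42
eef_pos: [570.6, -104.3, 100.9]
tcp_rot: [-3.142, -0.0, 1.153]
ft_force: [-1.6, 0.2, 3.3]
opening: 0.404
grip_force: 30.0
```

```bash
python3 ft.py; python3 - <<'E'
from h import *
c=cam("top");save(c,"t4.png");a=cam("scene")["color"];im=np.hstack([cv2.resize(x,(390,390),interpolation=cv2.INTER_CUBIC) for x in(a[110:190,205:285],c["color"][190:270,295:375])])
cv2.imwrite("pics/t4c.png",im[...,::-1])
E
```

```text
[ 570.553 -104.302  100.865   -1.818    0.865    3.108    0.17     0.247
    0.206] [-0.295  0.565  1.785  0.     0.791  0.123] [-3.142 -0.     1.153]
```

View pics/t4c.png

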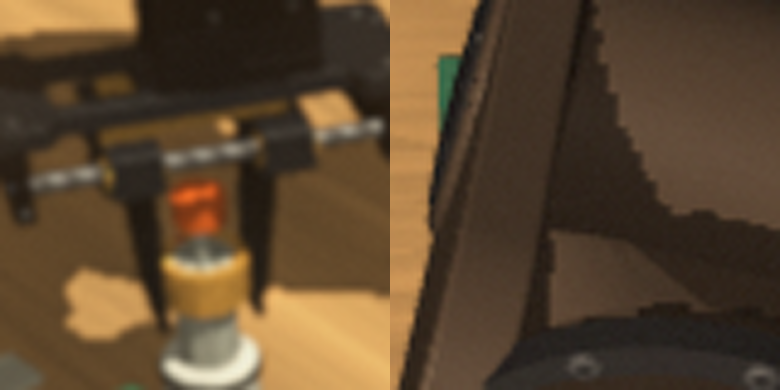

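Call:
{"api": "step_arm", "payload": {"increments": [{"slide": [0, 0, 0], "roll": 0.06}, {"slide": [0, 0, 0], "roll": 0.12}, {"slide": [0, 0, 0], "roll": 0.18}, {"slide": [0, 0, 0], "roll": 0.24}, {"slide": [0, 0, 0], "roll": 0.24}]}}

```text
t: 27.35
eef_pos: [570.5, -104.3, 100.8]
tcp_rot: [-3.141, -0.0, 0.913]
ft_force: [-2.4, 3.0, 4.3]
opening: 0.404
grip_force: 30.0
```

```bash
python3 ft.py
```

```text
[ 570.465 -104.275  100.852   -2.181    3.471    5.023    0.526    0.427
    0.248] [-0.295  0.565  1.785  0.     0.791  0.363] [-3.141 -0.     0.913]
```

Call:
{"api": "step_arm", "payload": {"increments": [{"slide": [0.0002, -0.0004, -0.0005], "roll": 0.05}, {"slide": [0.0002, -0.0004, -0.0005], "roll": 0.1}, {"slide": [0.0002, -0.0004, -0.0005], "roll": 0.15}, {"slide": [0.0002, -0.0004, -0.0005], "roll": 0.2}, {"slide": [0.0002, -0.0004, -0.0005], "roll": 0.2}]}}

```text
t: 28.18
eef_pos: [570.3, -104.2, 100.9]
tcp_rot: [-3.142, 0.0, 0.713]
ft_force: [-0.2, 1.0, -2.9]
opening: 0.397
grip_force: 30.0
```

```bash
python3 ft.py
```

```text
[ 570.347 -104.176  100.939    0.088    0.257   -3.337    0.066   -0.034
    0.324] [-0.294  0.565  1.786 -0.     0.791  0.563] [-3.142  0.     0.713]
```

Call:
{"api": "step_arm", "payload": {"increments": [{"slide": [0, 0, 0.0002], "roll": 0.05}, {"slide": [0, 0, 0.0002], "roll": 0.1}, {"slide": [0, 0, 0.0002], "roll": 0.15}, {"slide": [0, 0, 0.0002], "roll": 0.2}, {"slide": [0, 0, 0.0002], "roll": 0.2}]}}

```text
t: 29.0
eef_pos: [570.3, -104.1, 100.9]
tcp_rot: [-3.142, 0.0, 0.513]
ft_force: [0.2, 0.5, -4.5]
opening: 0.398
grip_force: 30.0
```

```bash
python3 ft.py
```

```text
[ 570.3   -104.09   100.953    0.166    0.105   -4.363    0.036    0.009
    0.372] [-0.294  0.565  1.786 -0.     0.791  0.763] [-3.142  0.     0.513]
```

Call:
{"api": "step_arm", "payload": {"increments": [{"slide": [0, 0, 0.0003], "roll": 0.05}, {"slide": [0, 0, 0.0003], "roll": 0.1}, {"slide": [0, 0, 0.0003], "roll": 0.15}, {"slide": [0, 0, 0.0003], "roll": 0.15}]}}

```text
t: 29.7
eef_pos: [570.3, -104.0, 100.9]
tcp_rot: [3.142, 0.0, 0.363]
ft_force: [-1.1, -0.1, -1.7]
opening: 0.4
grip_force: 30.0
```

```bash
python3 ft.py
```

```text
[ 570.277 -104.037  100.912   -1.468    0.008   -0.995    0.128    0.256
    0.429] [-0.294  0.565  1.786 -0.     0.791  0.914] [-3.142  0.     0.363]
```

Call:
{"api": "step_arm", "payload": {"increments": [{"slide": [0, 0, 0], "roll": 0.03}, {"slide": [0, 0, 0], "roll": 0.06}, {"slide": [0, 0, 0], "roll": 0.08}, {"slide": [0, 0, 0], "roll": 0.08}]}}

```text
t: 30.4
eef_pos: [570.3, -104.0, 100.9]
tcp_rot: [3.142, 0.0, 0.282]
ft_force: [-2.5, 2.2, 2.1]
opening: 0.401
grip_force: 30.0
```

```bash
python3 ft.py
```

```text
[ 570.305 -104.016  100.894   -2.997    1.345    1.84     0.311    0.492
    0.623] [-0.294  0.565  1.786 -0.     0.791  0.994] [3.142 0.    0.282]
```

Call:
{"api": "step_arm", "payload": {"increments": [{"slide": [0, 0, 0], "roll": 0.02}, {"slide": [0, 0, 0], "roll": 0.04}, {"slide": [0, 0, 0], "roll": 0.04}]}}

```text
t: 30.98
eef_pos: [570.4, -104.0, 100.9]
tcp_rot: [3.142, -0.0, 0.241]
ft_force: [-2.2, 3.4, 2.9]
opening: 0.397
grip_force: 30.0
```

```bash
python3 ft.py
```

```text
[ 570.381 -103.996  100.895   -3.316    3.03     2.907    0.468    0.539
    0.64 ] [-0.294  0.565  1.786  0.     0.791  1.035] [ 3.142 -0.     0.242]
```

Call:
{"api": "step_arm", "payload": {"increments": [{"slide": [0, 0, 0], "roll": 0.03}, {"slide": [0, 0, 0], "roll": 0.06}, {"slide": [0, 0, 0], "roll": 0.06}]}}

```text
t: 31.55
eef_pos: [570.3, -104.0, 100.9]
tcp_rot: [-3.142, -0.0, 0.18]
ft_force: [-4.8, 3.7, 4.4]
opening: 0.399
grip_force: 30.0
```

```bash
python3 ft.py
```

```text
[ 570.336 -103.981  100.925   -3.558    3.583    4.839    0.62     0.684
    0.581] [-0.294  0.565  1.786  0.     0.791  1.096] [-3.142 -0.     0.18 ]
```

Call:
{"api": "step_arm", "payload": {"increments": [{"slide": [0, 0, 0], "roll": 0}, {"slide": [0, 0, 0], "roll": 0}, {"slide": [0, 0, 0], "roll": -0.15}, {"slide": [0, 0, 0], "roll": -0.3}, {"slide": [0, 0, 0], "roll": -0.45}], "fingers": 0.55}}

```text
t: 32.38
eef_pos: [570.7, -104.3, 100.8]
tcp_rot: [3.141, -0.0, 0.636]
ft_force: [1.1, 0.2, 0.3]
opening: 0.552
grip_force: 0.0
```

Call:
{"api": "step_arm", "payload": {"increments": [{"slide": [0, 0, 0], "roll": 0}, {"slide": [0, 0, 0], "roll": 0}, {"slide": [0, 0, 0], "roll": 0}, {"slide": [0, 0, 0], "roll": 0}], "fingers": 0.25}}

```text
t: 32.88
eef_pos: [570.4, -104.1, 100.8]
tcp_rot: [3.141, -0.0, 0.631]
ft_force: [-0.0, 0.8, -1.2]
opening: 0.401
grip_force: 30.0
```

```bash
python3 ft.py
```

```text
[ 570.385 -104.079  100.778    0.121    0.461   -0.996    0.002   -0.081
   -0.007] [-0.294  0.565  1.786 -0.     0.791  0.645] [3.141 0.    0.631]
```

Call:
{"api": "step_arm", "payload": {"increments": [{"slide": [0, 0, 0], "roll": 0.02}, {"slide": [0, 0, 0], "roll": 0.04}, {"slide": [0, 0, 0], "roll": 0.04}]}}

```text
t: 33.45
eef_pos: [570.4, -104.1, 100.8]
tcp_rot: [3.141, 0.0, 0.592]
ft_force: [1.1, 0.1, -1.7]
opening: 0.4
grip_force: 30.0
```

```bash
python3 ft.py
```

```text
[ 570.384 -104.055  100.798    0.825   -0.179   -1.693   -0.018   -0.179
    0.329] [-0.294  0.565  1.786 -0.     0.791  0.685] [3.141 0.    0.592]
```

Call:
{"api": "step_arm", "payload": {"increments": [{"slide": [0, 0, 0], "roll": 0.02}, {"slide": [0, 0, 0], "roll": 0.04}, {"slide": [0, 0, 0], "roll": 0.04}]}}

```text
t: 34.02
eef_pos: [570.4, -104.1, 100.8]
tcp_rot: [3.141, 0.0, 0.552]
ft_force: [0.8, 0.1, -2.0]
opening: 0.399
grip_force: 30.0
```

```bash
python3 ft.py
```

```text
[ 570.37  -104.055  100.818    1.46    -0.181   -2.286    0.011   -0.213
    0.704] [-0.294  0.565  1.786 -0.     0.791  0.725] [3.141 0.    0.552]
```

Call:
{"api": "step_arm", "payload": {"increments": [{"slide": [0, 0, 0], "roll": 0.02}, {"slide": [0, 0, 0], "roll": 0.03}, {"slide": [0, 0, 0], "roll": 0.03}]}}

```text
t: 34.6
eef_pos: [570.4, -104.0, 100.8]
tcp_rot: [3.141, 0.0, 0.522]
ft_force: [0.9, -0.1, -2.5]
opening: 0.398
grip_force: 30.0
```

```bash
python3 ft.py
```

```text
[ 570.368 -104.042  100.818    1.192    0.105   -2.924    0.052   -0.236
    0.963] [-0.294  0.565  1.786 -0.     0.791  0.755] [3.141 0.    0.522]
```

Call:
{"api": "step_arm", "payload": {"increments": [{"slide": [0, 0, 0], "roll": -0.04}, {"slide": [0, 0, 0], "roll": -0.08}, {"slide": [0, 0, 0], "roll": -0.09}, {"slide": [0, 0, 0], "roll": -0.09}]}}

```text
t: 35.3
eef_pos: [570.4, -104.1, 100.8]
tcp_rot: [-3.142, -0.0, 0.61]
ft_force: [1.6, 0.8, -3.0]
opening: 0.403
grip_force: 30.0
```

Call:
{"api": "step_arm", "payload": {"increments": [{"slide": [0, 0, 0], "roll": 0}, {"slide": [0, 0, 0], "roll": 0}, {"slide": [0, 0, 0], "roll": 0}, {"slide": [0, 0, 0], "roll": 0}], "fingers": 0.7}}

```text
t: 35.8
eef_pos: [570.3, -104.1, 100.9]
tcp_rot: [3.142, 0.0, 0.612]
ft_force: [-0.1, -0.2, -0.6]
opening: 0.693
grip_force: 0.0
```

Call:
{"api": "step_arm", "payload": {"increments": [{"slide": [0, 0, -0.02], "roll": 0}, {"slide": [0, 0, -0.05], "roll": 0}, {"slide": [0, 0, -0.09], "roll": 0}, {"slide": [0, 0, -0.13], "roll": 0}, {"slide": [0, 0, -0.15], "roll": 0}]}}

```text
t: 36.42
eef_pos: [570.7, -104.1, 253.1]
tcp_rot: [3.139, -0.002, 0.612]
ft_force: [-0.4, 0.6, 0.4]
opening: 0.699
grip_force: 0.0
```

Call:
{"api": "step_arm", "payload": {"increments": [{"slide": [-0.05, 0, -0.01], "roll": 0}, {"slide": [-0.1, 0, -0.01], "roll": 0}, {"slide": [-0.13, 0, -0.01], "roll": 0}, {"slide": [-0.13, 0, -0.01], "roll": 0}]}}

```text
t: 36.92
eef_pos: [462.8, -179.5, 261.3]
tcp_rot: [3.141, -0.0, 0.609]
ft_force: [0.0, 0.1, -0.5]
opening: 0.702
grip_force: 0.0
```

```bash
python3 - <<'E'
from h import *
np.set_printoptions(precision=2,suppress=True)
s=state();print(s["t"],s["eef_pos"],s["ft_force"])
a=cam("scene");save(a,"s9.png");im=cv2.imread("pics/s9.png")[90:310,140:420];cv2.imwrite("pics/s9c.png",cv2.resize(im,None,fx=2.7,fy=2.7,interpolation=cv2.INTER_CUBIC))
print(cen(orange(a),proj(a,[571,-104,155])[0]),[silh(a,cyl(571,-103.9,z,z+14,12)) for z in(142,147,152)])
E
```

```text
36.925 [ 462.84 -179.52  261.26] [ 0.02  0.09 -0.5 ]
(array([245.58, 151.62]), np.int32(81)) [array([245.77, 154.21]), array([245.63, 152.14]), array([245.49, 150.06])]
```

View pics/s9c.png

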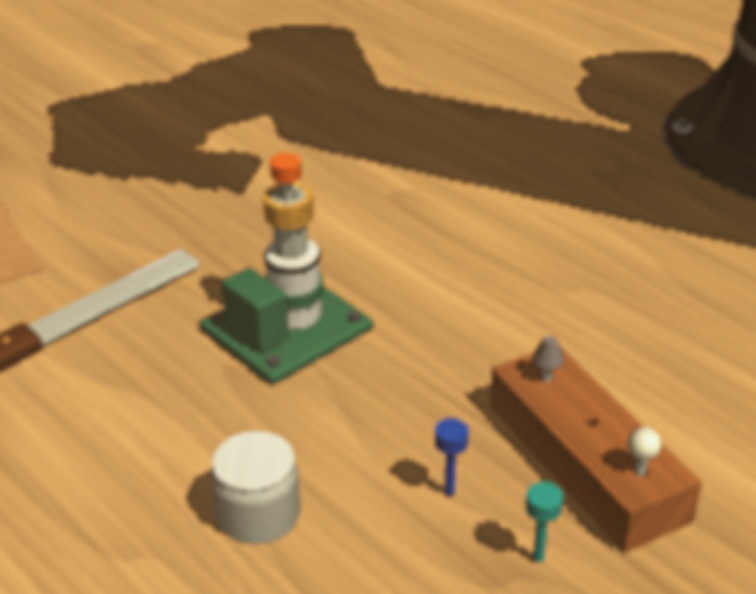

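The stone stands upright in the collet (crop 286,165), its head at the expected height. The other points, the tin and the knife are where they were, and the gripper is clear.

```bash
python3 -c "
from cell import env
print(env.job_done())"
```

```text
the job is handed in; nothing more can be done
None
```

The orange stone is fully home on the stop (about 12 N push), the nut is solid on its shoulder at about 0.96 N m with the spindle at about 0.08 rad by estimate, everything is released, the other items look undisturbed in the last picture, and the job was handed in at about 37 s.

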